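Clear the stamping bench into tins and trays

TASK

Lift the upper tin off the nested pair and stand it, still empty, centred on the cork mat and lined up with it, leaving the lower tin where it stands. Then put the brass ring into the tin that stayed and the solid brass disc into the tin on the mat. Lay the slim steel stamp flat in the narrow wooden tray and the stout one in the wide tray, and leave everything released and at rest.

Things in the scene. Friction and masses are not known exactly. Their poses are not given: they have to be found in the camera images.
- tin_upper_c (a point): upper of two nested tins: open aluminium tin, 140 (its x) x 62 (its y) x 46 mm high, walls and floor 3 mm; its lowest 16 mm steps in to a foot of 130 x 52 mm outside, 124 x 46 mm inside. This point: its centre, 23 mm above its underside, z up. Its foot sits in the lower tin (2 mm play a side), 30 mm above it: only its top 30 mm shows, 46 to 76 mm above the bench. Grip that across the width (lower would clamp both); lift straight. Loose, about 0.2 kg.
- tin_lower_c (a point): lower of two nested tins, on the bench: open aluminium tin, 140 (its x) x 62 (its y) x 46 mm high, walls and floor 3 mm; its lowest 16 mm steps in to a foot of 130 x 52 mm outside, 124 x 46 mm inside. This point: its centre, 23 mm above its underside, z up. A flat lug 24 mm wide sticks out 14 mm from each end, 33 mm up. Loose, 0.3 kg. Fingers fit in along its length, not across.
- mat_top (a point): flat cork mat, 170 mm (its x) x 105 mm (its y), 6 mm thick, fixed to the bench. This point is the centre of its top face; z up.
- tray_narrow_floor (a point): narrow light wooden tray, inside 110 x 30 mm, outside 122 x 42 mm. Walls stand 10 mm above a 6 mm thick floor; the middle 66 mm of both long walls is cut away for fingers. This point is the middle of the inner floor, 6 mm above the bench; x runs along the tray, z up. Fixed to the bench.
- tray_wide_floor (a point): wide light wooden tray, inside 110 x 52 mm, outside 122 x 64 mm. Walls stand 10 mm above a 6 mm thick floor; the middle 66 mm of both long walls is cut away for fingers. This point is the middle of the inner floor, 6 mm above the bench; x runs along the tray, z up. Fixed to the bench.
- ring_c (a point): brass ring lying flat on the bench, 30 mm across with a 16 mm hole right through, 12 mm high, about 50 g. This point is its centre, half-way up; its axis is z.
- disc_c (a point): solid brass disc without a hole lying flat on the bench, 30 mm across, 12 mm high, about 70 g. This point is its centre, half-way up; its axis is z.
- stamp_slim_c (a point): slim square steel stamp (a bar with stepped ends, one end darker), 12 x 12 x 90 mm, lying flat on the bench; it may be gripped across its width at the middle. This point is its centre, half-way up; x runs along its length (either end alike).
- stamp_stout_c (a point): stout square steel stamp (a bar with stepped ends, one end darker), 24 x 24 x 90 mm, lying flat on the bench; it may be gripped across its width at the middle. This point is its centre, half-way up; x runs along its length (either end alike).
There are look-alikes about, which are no part of the job. What is shaped like the part that bears ring_c but black is not meant. What is shaped like the part that bears stamp_stout_c but orange is not meant.

How it is judged (in metres and radians):
On the way:
1. the upper tin stands empty on the cork mat, neither brass piece yet in a tin (x of tin_upper_c in the frame of mat_top between -0.02 and 0.02 m and y of tin_upper_c in the frame of mat_top between -0.02 and 0.02 m and z of tin_upper_c in the frame of mat_top between 0.018 and 0.028 m and angle between the x axis of tin_upper_c and the x axis of mat_top, either way round below 0.3 rad and angle between tin_upper_c's own z axis and vertical below 0.08 rad and linear speed of tin_upper below 0.02 m/s and distance between each of disc_c, ring_c and tin_upper_c above 0.09 m and distance between ring_c and tin_lower_c above 0.09 m), for 0.2 s.
At the end, for the whole second after the job is handed in: Upper tin upright on the mat: within 20 mm per mat axis, 0.3 rad. Other tin upright, moved under 40 mm. Ring down inside the tin that stayed, disc inside the tin on the mat. Slim stamp flat on the narrow tray's floor, stout on the wide tray's, between the walls. All at rest (x of tin_upper_c in the frame of mat_top between -0.02 and 0.02 m and y of tin_upper_c in the frame of mat_top between -0.02 and 0.02 m and z of tin_upper_c in the frame of mat_top between 0.018 and 0.028 m and angle between the x axis of tin_upper_c and the x axis of mat_top, either way round below 0.3 rad and angle between each of tin_upper_c, tin_lower_c's own z axis and vertical below 0.08 rad and distance of tin_lower_c from where it was at the start of the episode below 0.04 m and x of ring_c in the frame of tin_lower_c between -0.06 and 0.06 m and y of ring_c in the frame of tin_lower_c between -0.026 and 0.026 m and z of ring_c in the frame of tin_lower_c between -0.025 and 0.003 m and x of disc_c in the frame of tin_upper_c between -0.06 and 0.06 m and y of disc_c in the frame of tin_upper_c between -0.026 and 0.026 m and z of disc_c in the frame of tin_upper_c between -0.025 and 0.003 m and x of stamp_slim_c in the frame of tray_narrow_floor between -0.013 and 0.013 m and y of stamp_slim_c in the frame of tray_narrow_floor between -0.012 and 0.012 m and z of stamp_slim_c in the frame of tray_narrow_floor between 0.002 and 0.009 m and angle between the x axis of stamp_slim_c and the x axis of tray_narrow_floor, either way round below 0.3 rad and x of stamp_stout_c in the frame of tray_wide_floor between -0.013 and 0.013 m and y of stamp_stout_c in the frame of tray_wide_floor between -0.017 and 0.017 m and z of stamp_stout_c in the frame of tray_wide_floor between 0.008 and 0.015 m and angle between the x axis of stamp_stout_c and the x axis of tray_wide_floor, either way round below 0.3 rad and linear speed of each of tin_upper, tin_lower, ring, disc, stamp_slim, stamp_stout below 0.02 m/s); the robot touches nothing.
It fails at once if the lower tin is shifted more than 40 mm or tipped (distance of tin_lower_c from where it was at the start of the episode above 0.04 m or angle between tin_lower_c's own z axis and vertical above 0.35 rad).
It also fails if it takes over 120 s, if anything falls off the work surface, if the arm or the gripper's body presses on something with over 40 N, if the wrist force passes 120 N, or if a joint passes its speed limit or range.

ROBOT

A 6-joint arm with a two-finger parallel gripper is mounted at the origin on the work surface. World frame = base frame: x ahead of the robot, y to its left, z up, the work surface at z = 0. Lengths are in mm, angles in rad, forces in N, time in s.
With the tool pointing down it reaches from about 250 to 850 mm from the base axis. Payload 12.5 kg.
Tool frame: the origin (TCP) lies midway between the tips of the shut fingers; the grasp point (between the pads) lies 19 mm behind it; z points along the fingers, y is the direction in which the jaws open and shut (so a half turn about z gives the same grasp; the last joint's range is limited). The gripper opens to 93 mm and grips with 3 to 60 N. Pads are 15 mm wide; open, the fingers measure 128 mm over their backs; the gripper's body (75 mm by 188 mm) begins 65 mm behind the grasp point.
Start: joints at [1.16, 0.351, 1.652, -0, 1.139, -0.085], TCP at [176.005, 521.063, 218.633] pointing down, gripper open.
Joint ranges: [-2.75, 2.75], [-0.79, 2.1], [0.01, 2.65], [-1.57, 4.71], [0.07, 3.14], [-2.87, 2.87]. Speed limits (rad/s): [2.22, 2.22, 2.79, 3.14, 3.14, 3.14].

INTERFACE

Orientations are given as [roll, pitch, yaw] about the fixed x, y, z axes, in that order (R = Rz(yaw) Ry(pitch) Rx(roll)).
In Python, from cell import arm, camera, camera_params, order gives the robot as it stands.
- The arm moves only by the tool carry_out, never from a script. Its argument "deltas" is one flat list of numbers, 5 for each row, row after row: the finger opening in cm, from 0 to 9.3, then the shift along the tool's x, y, z in cm, then the turn about the tool's z in degrees. A call has 1 to 20 rows; each row shifts and turns the commanded pose from where the row before left it, along the tool's axes as they then stand; what a row does not reach is not made up. A row lasts 1/12 s, in which the tool goes at most 41.7 mm and 7.16 degrees, less where a joint would pass 70% of its speed; a pose out of reach is approached as far as the arm can. A call with a gripper value outside its range is refused whole. The fingers move at their own pace and stop on an object; the grip force is fixed at half the most. Time passes only in rows, so rows that do not move let the fingers close. It gives the time, the measured TCP pose, the force and the opening at its end, in the units of the state.
- arm.get_state(): the state, without advancing time (a new reading comes with each control period).
- camera(name): name is "scene" or "top" or "wrist"; returns the picture (400x640x3 uint8, red, green, blue); there is no depth.
- camera_params(name): a dict with "camera_matrix" (3x3 intrinsics, pixels), "position" and "orientation" of the camera in the world. Camera axes: x right, y down, z forward; pixel columns grow to the right and rows downward; lengths in mm; the calibration is good to about 2 mm. A picture is of the moment at which its call begins: read the wrist's pose just before it. camera_params takes no time and is no camera call; for the wrist camera it gives the pose at the moment of the call.
- order.job_done(): hands the job in, once; it reports no verdict.
The state is a dict: "time_s": time; "q": joint angles; "qvel": joint speeds; "tau": joint torques, N m; "tcp_pos": TCP position; "ee_rot": TCP orientation; "force": force on the tool from outside, world axes, zero at the start; "moment": the same for the moment, N m; "opening": opening from 0.0 (shut) to 1.0 (fully open).
Only numpy, scipy, OpenCV 4.12 (cv2) and the standard library are available. Lean on these libraries where they do the work, as an engineer would, in place of code of your own. Each camera call takes 0.05 s, during which the arm holds its last target.

## Working session

There is one attempt and no reset: what is moved stays moved. The work goes in short steps, Python scripts to look and compute and a tool call to move; the robot and the scene stay as the last step left them, time stands still between calls to the robot, and variables do not carry over. Pictures are saved under pics/ and viewed, and the job is handed in when it is done.

Besides the shell and the picture viewer there is one more tool, called after "Emit:" by a JSON object that holds its "fn" and its "kwargs", one argument or row to a line. carry_out: Moves the arm, as the interface text tells. Its arguments: {"type":"object","properties":{"deltas":{"type":"array","items":{"type":"number"}}},"required":["deltas"]}

```bash
mkdir -p pics; ls; python3 - <<'E'
from cell import arm,camera,camera_params
import cv2
s=arm.get_state();print(s)
for n in ("scene","top","wrist"):
    print(n,camera_params(n))
    cv2.imwrite(f"pics/{n}0.png",camera(n)[:,:,::-1])
E
```

```text
pics
{'time_s': 0.0, 'q': array([ 1.16040154e+00,  3.51195043e-01,  1.65242238e+00,  2.72261801e-05,
        1.13907342e+00, -8.45996719e-02]), 'qvel': array([ 7.62295662e-04,  1.38852023e-03, -9.04362793e-06, -1.16957221e-03,
       -1.34790044e-03,  7.21522499e-04]), 'tau': array([-4.71699546e-03, -4.97338450e+01, -2.85232633e+01,  6.95943064e-02,
        2.58910685e-02, -1.26082255e-04]), 'tcp_pos': array([175.86914212, 520.77027495, 218.12463387]), 'ee_rot': array([-3.14050048e+00, -1.17422806e-04,  2.81578607e+00]), 'force': array([-0.9536587 , -0.57706963, -0.62575147]), 'moment': array([0.03753777, 0.01969468, 0.06236876]), 'opening': 0.9996207683254592}
scene {'camera_matrix': array([[493.24565433,   0.        , 323.53356237],
       [  0.        , 493.24565433, 204.19769981],
       [  0.        ,   0.        ,   1.        ]]), 'position': array([ 930.68122664, -677.40145683,  866.7960572 ]), 'orientation': array([-2.35280291, -0.01129552,  0.51345465])}
top {'camera_matrix': array([[365.52972188,   0.        , 321.17640307],
       [  0.        , 365.52972188, 200.81127966],
       [  0.        ,   0.        ,   1.        ]]), 'position': array([ 444.80227687,   -2.05376787, 1042.0817277 ]), 'orientation': array([-3.03672408,  0.01259983, -1.56132454])}
wrist {'camera_matrix': array([[281.80161428,   0.        , 318.85534007],
       [  0.        , 281.80161428, 203.36241898],
       [  0.        ,   0.        ,   1.        ]]), 'position': array([108.10975036, 542.94677   , 384.24624832]), 'orientation': array([2.88245270e+00, 6.91307291e-04, 1.24392229e+00])}
```

View pics/top0.png

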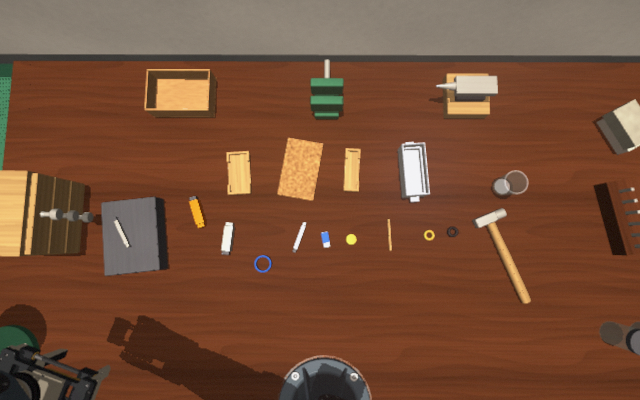

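View pics/scene0.png

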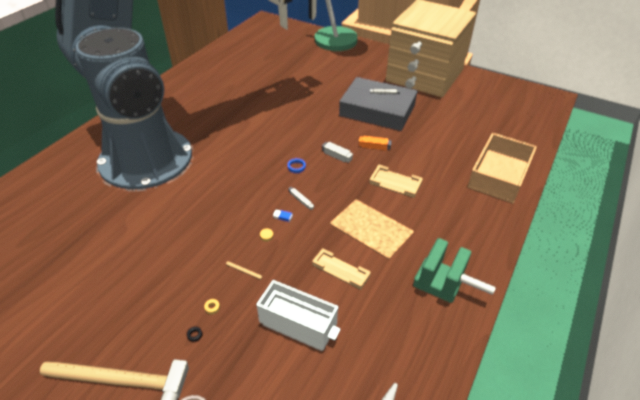

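View pics/wrist0.png

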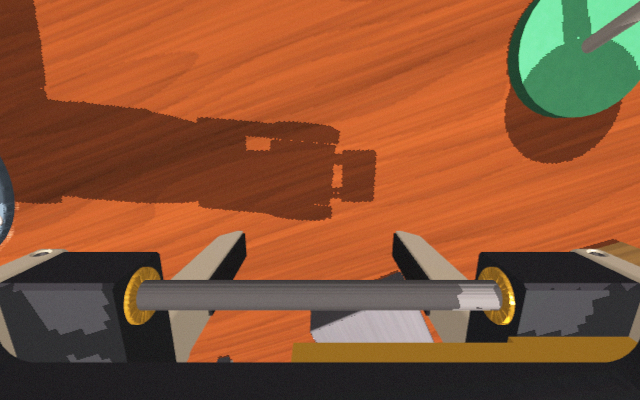

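The top view shows these things:
- **Nested tins:** (414,171).
- **Mat:** (300,169).
- **Wide tray:** (238,172). **Narrow tray:** (352,170).
- **Stout stamp:** (228,238), with the orange look-alike at (197,212).
- **Slim bar:** (300,237). There is also a slim light thing on the dark box at (122,233).
- **Disc:** (351,239).
- **Ring:** (429,235), with the black look-alike at (452,232).

I'll enlarge to confirm these.

```bash
python3 - <<'E'
import cv2
im=cv2.imread("pics/top0.png")
a=cv2.resize(im[190:280,90:290],None,fx=4,fy=4,interpolation=cv2.INTER_CUBIC)
b=cv2.resize(im[190:280,280:480],None,fx=4,fy=4,interpolation=cv2.INTER_CUBIC)
cv2.imwrite("pics/cropA.png",a[:300]);cv2.imwrite("pics/cropB.png",b[:300])
c=cv2.resize(im[130:210,220:440],None,fx=3.6,fy=3.6,interpolation=cv2.INTER_CUBIC)
cv2.imwrite("pics/cropC.png",c)
s=cv2.imread("pics/scene0.png")
cv2.imwrite("pics/cropD.png",cv2.resize(s[130:345,180:430],None,fx=2.7,fy=2.7,interpolation=cv2.INTER_CUBIC))
E
```

```text
(no output)
```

View pics/cropA.png

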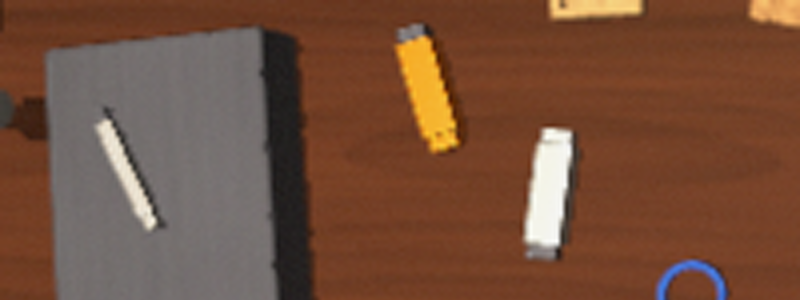

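View pics/cropB.png

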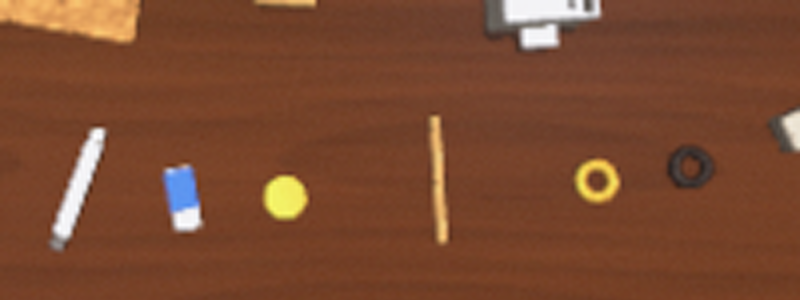

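View pics/cropC.png

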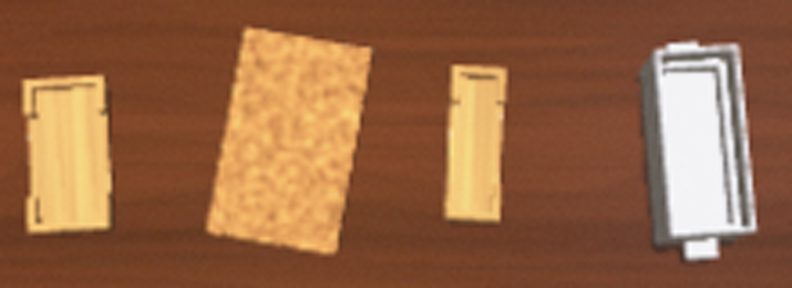

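View pics/cropD.png

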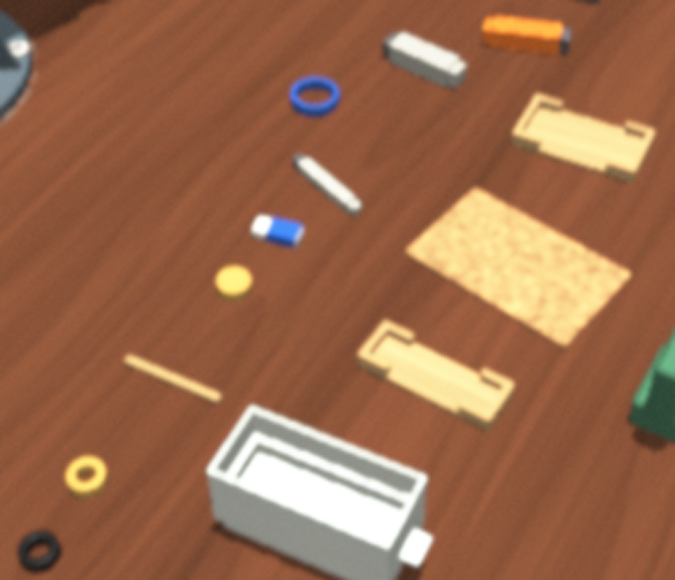

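The crops confirm the choices:
- **Slim stamp:** (300,237). It is steel, has stepped ends and one dark end, and lies on the bench. The stick on the box at (122,233) is plain and raised, and (390,235) is a wooden stick.
- **Stout stamp:** (228,238), white steel. The orange one is a look-alike.
- **Disc:** (351,239), no hole.
- **Ring:** (429,235), brass. The black one is a look-alike.

Next I'll measure their positions.

```bash
cat > h.py <<'E'
import numpy as np, cv2
from scipy.spatial.transform import Rotation as R
def cast(P,uv,z):
    K=P["camera_matrix"];M=R.from_euler("xyz",P["orientation"]).as_matrix()
    uv=np.atleast_2d(np.float64(uv))
    d=np.c_[(uv-K[[0,1],[2,2]])/K[0,0],np.ones(len(uv))]@M.T
    return P["position"]+d*((z-P["position"][2])/d[:,2])[:,None]
def proj(P,X):
    K=P["camera_matrix"];M=R.from_euler("xyz",P["orientation"]).as_matrix()
    p=(np.atleast_2d(X)-P["position"])@M@K.T
    return p[:,:2]/p[:,2:]
def rect(P,mask,z,off=(0,0)):
    """largest contour -> world rect at height z: centre,(long,short),angle of long axis deg"""
    c=max(cv2.findContours(mask.astype(np.uint8),cv2.RETR_EXTERNAL,cv2.CHAIN_APPROX_NONE)[0],key=cv2.contourArea)
    w=cast(P,c[:,0,:]+np.array(off),z)[:,:2].astype(np.float32)
    (cx,cy),(a,b),t=cv2.minAreaRect(w)
    if a<b:a,b,t=b,a,t+90
    return np.round([cx,cy,a,b,(t+90)%180-90],1)
def blob(im,box,f,up=4):
    x0,y0,x1,y1=box
    return f(im[y0:y1,x0:x1].astype(int)),(x0,y0)
E
cat > m.py <<'E'
from h import *
from cell import camera_params
P=camera_params("top")
im=cv2.imread("pics/top0.png")
def go(n,box,f,z):
    x0,y0,x1,y1=box; k=4
    c=cv2.resize(im[y0:y1,x0:x1],None,fx=k,fy=k,interpolation=cv2.INTER_CUBIC)
    m=f(cv2.cvtColor(c,cv2.COLOR_BGR2HSV).astype(int))
    cc=max(cv2.findContours(m.astype(np.uint8),cv2.RETR_EXTERNAL,cv2.CHAIN_APPROX_NONE)[0],key=cv2.contourArea)
    uv=(cc[:,0,:]+.5)/k-.5+np.array([x0,y0])
    w=cast(P,uv,z)[:,:2].astype(np.float32)
    (cx,cy),(a,b),t=cv2.minAreaRect(w)
    if a<b:a,b,t=b,a,t+90
    print(n,np.round([cx,cy,a,b,(t+90)%180-90],1))
cork=lambda h:(h[...,2]>140)
white=lambda h:(h[...,1]<90)&(h[...,2]>110)
steel=lambda h:(h[...,1]<110)&(h[...,2]>60)
br=lambda h:(h[...,1]>100)&(h[...,2]>150)
go("mat",(270,130,330,208),cork,6)
go("wide",(220,145,256,200),cork,12)
go("narrow",(340,143,365,197),cork,12)
go("stout",(214,214,242,262),steel,24)
go("slim",(286,215,312,258),steel,12)
go("disc",(341,230,361,249),br,12)
go("ring",(420,226,438,244),br,12)
go("tinbright",(390,135,440,206),white,60)
E
python3 m.py
python3 - <<'E'
import cv2
im=cv2.imread("pics/top0.png")
cv2.imwrite("pics/tin.png",cv2.resize(im[135:207,385:445],None,fx=8,fy=8,interpolation=cv2.INTER_CUBIC))
s=cv2.imread("pics/scene0.png")
cv2.imwrite("pics/tins.png",cv2.resize(s[275:350,250:345],None,fx=7,fy=7,interpolation=cv2.INTER_CUBIC))
E
```

```text
mat [647.2  74.  173.4 109.1  -9.8]
wide [634.  250.7 127.1  70.9   4.2]
narrow [645.4 -73.7 126.4  47.5  -3. ]
stout [445.7 272.1  92.5  31.9  -5.7]
slim [451.7  73.3  92.3  16.5 -19.5]
disc [446.6 -72.6  31.5  30.6 -89.5]
ring [ 460.1 -290.4   30.6   30.5  -75.5]
tinbright [ 631.8 -243.7  167.9   69.2    4.6]
```

View pics/tin.png

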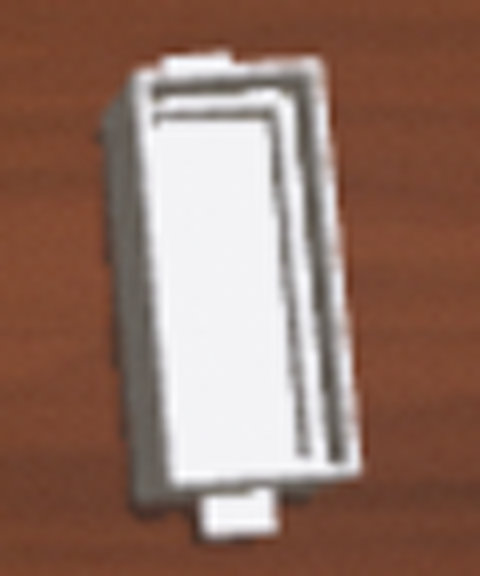

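View pics/tins.png

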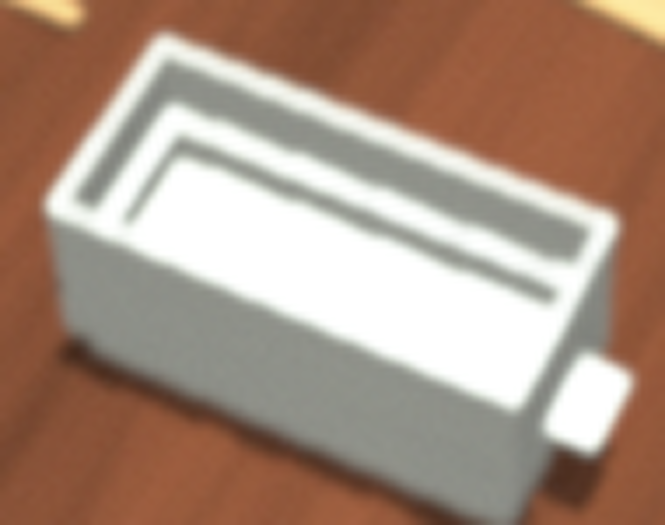

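The enlarged tin shows the rim corners at crop pixels (135,72), (322,60), (362,472) and (170,487) in the top view. In the scene view they are at (165,38), (618,222), (520,410) and (47,208). I'll cast both sets to z=76.

```bash
python3 - <<'E'
from h import *
from cell import camera_params,arm
a=(np.array([[135,72],[322,60],[362,472],[170,487]])+.5)/8-.5+[385,135]
b=(np.array([[165,38],[618,222],[520,410],[47,208]])+.5)/7-.5+[250,275]
for n,p in(("top",a),("scene",b)):
    w=cast(camera_params(n),p,76)[:,:2]
    r=cv2.minAreaRect(w.astype(np.float32)); print(n,w.mean(0).round(1),r, w.round(0).tolist())
# scene cross-check of disc/ring
im=cv2.imread("pics/scene0.png")
P=camera_params("scene")
for n,box in(("disc",(255,225,278,244)),("ring",(200,296,224,316))):
    x0,y0,x1,y1=box;h=cv2.cvtColor(im[y0:y1,x0:x1],cv2.COLOR_BGR2HSV)
    m=(h[...,1]>100)&(h[...,2]>150)
    v,u=np.nonzero(m);print(n,cast(P,[[u.mean()+x0,v.mean()+y0]],10).round(1))
for n,g in(("mat",[647.2,74,6]),("narrow",[645.4,-73.7,6]),("stout",[445.7,272,24]),("slim",[451.7,73.3,12])):
    print(n,proj(P,[g]).round(0))
s=arm.get_state();T=R.from_euler("xyz",s["ee_rot"]).as_matrix();print(T.round(2))
E
```

```text
top [ 635.4 -240.2] ((635.1691284179688, -240.19020080566406), (141.03707885742188, 63.80174255371094), 4.109564304351807) [[703.0, -204.0], [708.0, -267.0], [568.0, -277.0], [563.0, -213.0]]
scene [ 637.3 -239.9] ((637.2068481445312, -239.89602661132812), (140.95030212402344, 62.91825866699219), 4.097483158111572) [[566.0, -213.0], [705.0, -204.0], [710.0, -266.0], [569.0, -276.0]]
disc [[449.4 -68.8  10. ]]
ring [[ 460.1 -289.4   10. ]]
mat [[371. 226.]]
narrow [[341. 269.]]
stout [[336. 149.]]
slim [[300. 196.]]
[[-0.95  0.32 -0.  ]
 [ 0.32  0.95 -0.  ]
 [ 0.   -0.   -1.  ]]
```

The two views agree on the rim: centre (636,-240), 141x63 mm, long axis at +4.1°. I'll write a planning helper that reports the remaining tool-axis deltas.

```bash
cat > plan.py <<'E'
import sys
from h import *
from cell import arm
# args x y z yawdeg : prints turn and tool shifts (after the turn)
x,y,z,yaw=map(float,sys.argv[1:5])
s=arm.get_state();cy=np.degrees(s["ee_rot"][2])
t=(-(yaw-cy)+180)%360-180
M=R.from_euler("xyz",[180,0,yaw],degrees=True).as_matrix()
d=M.T@(np.array([x,y,z])-s["tcp_pos"])/10
print("t",round(s["time_s"],2),"tcp",s["tcp_pos"].round(1),"yaw",round(cy,1),"rp",np.degrees(s["ee_rot"][:2]).round(1),"op",round(s["opening"]*93,1),"F",s["force"].round(1),"q",s["q"].round(2))
print("turn",round(t,2),"shift cm",d.round(2))
E
python3 plan.py 636.3 -240 200 184.1
```

```text
t 0.15 tcp [175.9 520.8 218.2] yaw 161.3 rp [-180.   -0.] op 92.8 F [ 0.5 -0.1 -0.4] q [ 1.16  0.35  1.65  0.    1.14 -0.08]
turn -22.76 shift cm [-40.48 -79.18   1.82]
```

Emit:
{"fn": "carry_out", "kwargs": {
  "deltas": [9.3,0,0,0,-5.69,9.3,0,0,0,-5.69,9.3,0,0,0,-5.69,9.3,0,0,0,-5.69,9.3,-1.5,-3,0,0,9.3,-1.5,-3,0,0,9.3,-1.5,-3,0,0,9.3,-1.5,-3,0,0,9.3,-1.5,-3,0,0,9.3,-1.5,-3,0,0,9.3,-1.5,-3,0,0,9.3,-1.5,-3,0,0,9.3,-1.5,-3,0,0,9.3,-1.5,-3,0,0,9.3,-1.5,-3,0,0,9.3,-1.5,-3,0,0,9.3,-1.5,-3,0,0,9.3,-1.5,-3,0,0,9.3,-1.5,-3,0,0,9.3,-1.5,-3,0,0]
}}

```text
time_s: 1.82
tcp_pos: [450.1, 57.7, 218.6]
ee_rot: [3.142, -0.0, -3.07]
force: [0.8, 0.6, -0.1]
opening: 0.999
```

```bash
python3 plan.py 636.3 -240 200 184.1
```

```text
t 1.82 tcp [450.1  57.7 218.6] yaw -175.9 rp [180.  -0.] op 92.9 F [ 0.8  0.6 -0.1] q [ 0.02  0.17  1.89  0.    1.08 -1.62]
turn -0.02 shift cm [-16.44 -31.03   1.86]
```

Emit:
{"fn": "carry_out", "kwargs": {
  "deltas": [9.3,-1.64,-3.1,0.19,0,9.3,-1.64,-3.1,0.19,0,9.3,-1.64,-3.1,0.19,0,9.3,-1.64,-3.1,0.19,0,9.3,-1.64,-3.1,0.19,0,9.3,-1.64,-3.1,0.19,0,9.3,-1.64,-3.1,0.19,0,9.3,-1.64,-3.1,0.19,0,9.3,-1.64,-3.1,0.19,0,9.3,-1.64,-3.1,0.19,0,9.3,0,0,0,0,9.3,0,0,0,0,9.3,0,0,0,0]
}}

```text
time_s: 2.9
tcp_pos: [634.9, -237.5, 199.2]
ee_rot: [3.141, -0.001, -3.07]
force: [-0.9, 0.9, 0.2]
opening: 1.0
```

```bash
python3 plan.py 636.3 -240 49.5 184.1; python3 - <<'E'
from cell import *
import cv2
cv2.imwrite("pics/w1.png",camera("wrist")[:,:,::-1])
E
```

```text
t 2.9 tcp [ 634.9 -237.5  199.2] yaw -175.9 rp [ 1.8e+02 -1.0e-01] op 93.0 F [-0.9  0.9  0.2] q [-0.43  0.6   1.3   0.    1.24 -2.07]
turn -0.01 shift cm [-0.12 -0.26 14.97]
```

View pics/w1.png

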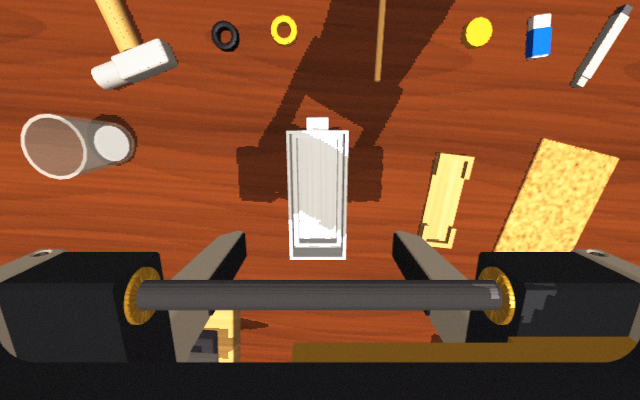

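The wrist view shows the tin centred at column 318, between the fingers (columns 245 to 393), and straight. I'll go down and grip.

Emit:
{"fn": "carry_out", "kwargs": {
  "deltas": [9.3,-0.1,-0.2,2.5,0,9.3,0,0,2.5,0,9.3,0,0,2.5,0,9.3,0,0,2.5,0,9.3,0,0,2.5,0,9.3,0,0,1.5,0,9.3,0,0,0.9,0,9.3,0,0,0,0,9.3,0,0,0,0]
}}

```text
time_s: 3.7
tcp_pos: [636.8, -239.5, 51.5]
ee_rot: [-3.141, 0.001, -3.07]
force: [0.3, -0.5, 0.9]
opening: 0.999
```

```bash
python3 plan.py 636.3 -240 49.5 184.1; python3 - <<'E'
from cell import *
import cv2
cv2.imwrite("pics/w2.png",camera("scene")[200:,150:450,::-1].repeat(2,0).repeat(2,1))
E
```

```text
t 3.7 tcp [ 636.8 -239.5   51.5] yaw -175.9 rp [-180.    0.] op 92.9 F [ 0.3 -0.5  0.9] q [-0.43  0.77  1.4   0.    0.97 -2.07]
turn 0.03 shift cm [ 0.05 -0.04  0.2 ]
```

View pics/w2.png

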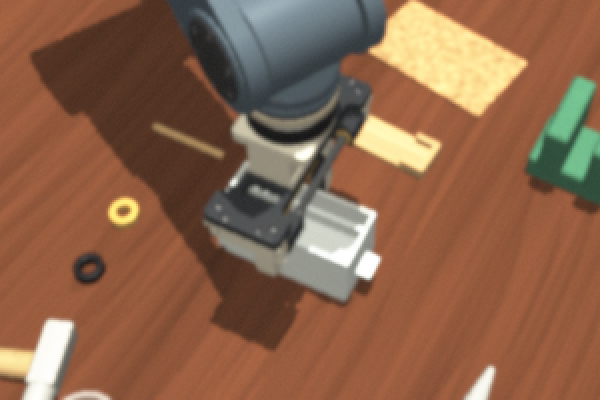

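Emit:
{"fn": "carry_out", "kwargs": {
  "deltas": [5,0,0,0,0,5,0,0,0,0,5,0,0,0,0,5,0,0,0,0,5,0,0,0,0,5,0,0,0,0,5,0,0,0,0,5,0,0,0,0]
}}

```text
time_s: 4.42
tcp_pos: [636.6, -240.0, 50.8]
ee_rot: [-3.142, 0.0, -3.07]
force: [0.8, 1.3, 2.9]
opening: 0.661
```

Emit:
{"fn": "carry_out", "kwargs": {
  "deltas": [5,0,0,-0.4,0,5,0,0,-0.8,0,5,0,0,-1,0,5,0,0,-1,0,5,0,0,-1,0,5,0,0,-1,0,5,0,0,-1,0,5,0,0,-1,0,5,0,0,-1,0,5,0,0,-1,0,5,0,0,-0.8,0,5,0,0,0,0,5,0,0,0,0]
}}

```text
time_s: 5.5
tcp_pos: [636.6, -240.1, 150.9]
ee_rot: [-3.141, 0.0, -3.07]
force: [0.7, -0.4, -1.6]
opening: 0.665
```

```bash
python3 plan.py 647 74 150 170.2; python3 - <<'E'
from cell import *
import cv2
cv2.imwrite("pics/w3.png",camera("scene")[200:,150:450,::-1].repeat(2,0).repeat(2,1))
E
```

```text
t 5.5 tcp [ 636.6 -240.1  150.9] yaw -175.9 rp [-180.    0.] op 61.9 F [ 0.7 -0.4 -1.6] q [-0.43  0.65  1.34 -0.    1.15 -2.07]
turn 13.89 shift cm [ 4.32 31.12  0.09]
```

View pics/w3.png

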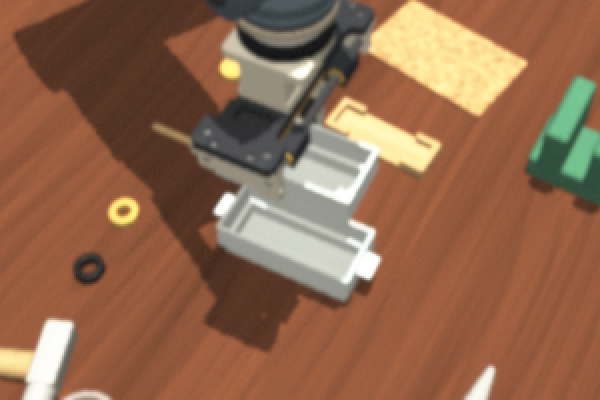

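The upper tin is in the grip and the lower tin stayed put. I'll carry it to the mat.

Emit:
{"fn": "carry_out", "kwargs": {
  "deltas": [5,0,0,0,3.47,5,0,0,0,3.47,5,0,0,0,3.47,5,0,0,0,3.47,5,0.2,1.1,0,0,5,0.3,2.5,0,0,5,0.38,2.75,0,0,5,0.38,2.75,0,0,5,0.38,2.75,0,0,5,0.38,2.75,0,0,5,0.38,2.75,0,0,5,0.38,2.75,0,0,5,0.38,2.75,0,0,5,0.38,2.75,0,0,5,0.38,2.75,0,0,5,0.3,1.75,0,0,5,0.1,1,0,0,5,0,0,0,0,5,0,0,0,0]
}}

```text
time_s: 7.13
tcp_pos: [646.6, 73.8, 150.3]
ee_rot: [-3.141, -0.0, 2.972]
force: [-0.2, 0.2, -1.4]
opening: 0.664
```

```bash
python3 plan.py 647.5 74 28 170.2
```

```text
t 7.13 tcp [646.6  73.8 150.3] yaw 170.3 rp [-180.   -0.] op 61.7 F [-0.2  0.2 -1.4] q [ 0.04  0.6   1.43 -0.    1.11 -1.36]
turn 0.1 shift cm [-0.09  0.04 12.23]
```

Emit:
{"fn": "carry_out", "kwargs": {
  "deltas": [5,0,0,1,0,5,0,0,1.6,0,5,0,0,1.6,0,5,0,0,1.6,0,5,0,0,1.6,0,5,0,0,1.6,0,5,0,0,1.2,0,5,0,0,0.8,0,5,0,0,0.5,0,5,0,0,0.5,0,5,0,0,0.2,0,5,0,0,0.1,0,5,0,0,0,0,5,0,0,0,0]
}}

```text
time_s: 8.3
tcp_pos: [647.1, 73.9, 28.1]
ee_rot: [3.141, 0.001, 2.971]
force: [0.4, -0.6, -2.6]
opening: 0.665
```

Emit:
{"fn": "carry_out", "kwargs": {
  "deltas": [5,0,0,0.06,0,5,0,0,0.06,0,5,0,0,0,0,5,0,0,0,0]
}}

```text
time_s: 8.63
tcp_pos: [647.0, 73.8, 26.8]
ee_rot: [3.141, 0.001, 2.971]
force: [0.2, -0.4, 1.8]
opening: 0.664
```

Contact with the mat, at the expected height. I'll release and rise.

Emit:
{"fn": "carry_out", "kwargs": {
  "deltas": [7,0,0,0,0,8,0,0,0,0,9,0,0,0,0,9.3,0,0,0,0,9.3,0,0,0,0,9.3,0,0,0,0,9.3,0,0,-1,0,9.3,0,0,-2,0,9.3,0,0,-2.5,0,9.3,0,0,-2.5,0,9.3,0,0,-2.5,0,9.3,0,0,-2.5,0,9.3,0,0,-2,0,9.3,0,0,0,0]
}}

```text
time_s: 9.8
tcp_pos: [648.7, 74.0, 181.9]
ee_rot: [3.14, 0.007, 2.971]
force: [0.3, 0.4, 0.2]
opening: 1.0
```

```bash
python3 plan.py 451.7 73.3 100 160.5; python3 - <<'E'
from cell import *
import cv2
cv2.imwrite("pics/w4.png",camera("scene")[100:,150:450,::-1].repeat(2,0).repeat(2,1))
cv2.imwrite("pics/w4t.png",camera("top")[120:,200:500,::-1].repeat(2,0).repeat(2,1))
cv2.imwrite("pics/w4w.png",camera("wrist")[:,:,::-1])
E
```

```text
t 9.8 tcp [648.7  74.  181.9] yaw 170.2 rp [179.9   0.4] op 93.0 F [0.3 0.4 0.2] q [ 0.04  0.57  1.41  0.    1.16 -1.36]
turn 9.72 shift cm [18.54 -6.64  8.19]
```

View pics/w4.png

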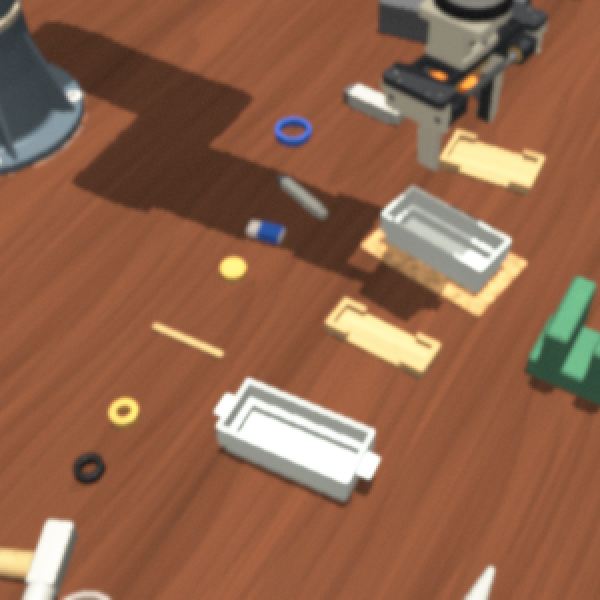

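View pics/w4w.png

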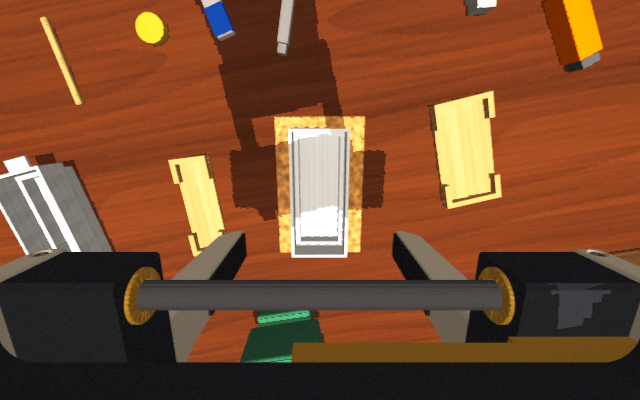

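The tin stands centred on the mat and empty: its rim spans columns 290-348, the mat 276-365. I'll check the tray poses from this wrist view against the top view.

```bash
python3 - <<'E'
from h import *
from cell import *
P=camera_params("wrist")
for n,c in(("narrow",[(170,160),(208,155),(225,247),(192,255)]),("wide",[(429,103),(494,92),(502,196),(446,209)])):
    w=cast(P,c,15)[:,:2];print(n,w.mean(0).round(1),[(round(float(v),1)) for v in cv2.minAreaRect(w.astype(np.float32))[1]],cv2.minAreaRect(w.astype(np.float32))[2])
E
sed -i 's/,12)$/,15)/' m.py; python3 m.py|sed -n 2,3p; python3 plan.py 451.7 73.3 60 160.5
```

```text
narrow [640.3 -72.3] [44.8, 121.1] 85.73884582519531
wide [631.1 249.1] [125.3, 70.2] 4.095704555511475
wide [633.5 250.  126.7  70.7   4.2]
narrow [644.8 -73.5 126.1  47.4  -3. ]
t 9.95 tcp [646.4  73.8 176.1] yaw 170.2 rp [-180.   -0.] op 93.0 F [ 0.3  0.2 -0.2] q [ 0.04  0.57  1.41  0.    1.16 -1.36]
turn 9.71 shift cm [18.34 -6.55 11.61]
```

Emit:
{"fn": "carry_out", "kwargs": {
  "deltas": [4,0,0,0,4.86,4,0,0,0,4.85,4,1.3,-0.5,0,0,4,2.5,-0.9,0,0,4,3,-1.05,0,0,4,3,-1.05,0,0,4,3,-1.05,0,0,4,3,-1.05,0,0,4,1.54,-0.55,1,0,4,1,-0.4,2,0,4,0,0,2.5,0,4,0,0,2,0,4,0,0,0,0,4,0,0,0,0]
}}

```text
time_s: 11.12
tcp_pos: [451.2, 73.2, 100.6]
ee_rot: [-3.14, -0.003, 2.801]
force: [-0.0, 0.1, 0.7]
opening: 0.429
```

```bash
python3 plan.py 451.7 73.3 4 160.5; python3 - <<'E'
from cell import *
import cv2
cv2.imwrite("pics/w5w.png",camera("wrist")[:,:,::-1])
E
```

```text
t 11.12 tcp [451.2  73.2 100.6] yaw 160.5 rp [-179.9   -0.2] op 39.9 F [-0.   0.1  0.7] q [ 0.06  0.36  1.99 -0.    0.8  -1.17]
turn 0.0 shift cm [-0.05  0.02  9.66]
```

View pics/w5w.png

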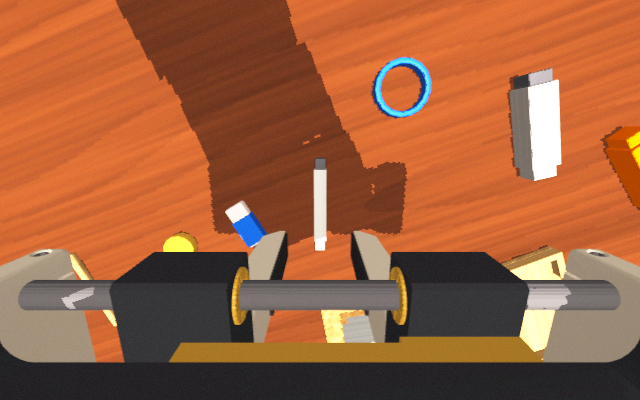

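The slim stamp is straight and centred between the fingers at column 320, rows 159-250. I'll check its midpoint.

```bash
python3 - <<'E'
from h import *
from cell import *
P=camera_params("wrist")
w=cast(P,[(320,159),(320,250)],10);print(w,w.mean(0),np.linalg.norm(w[0]-w[1]))
w=cast(P,[(545,92),(538,180),(561,178),(512,90)],24);print(w.round(0),proj(P,[[445.7,272.1,24]]))
print(proj(P,[[447,-71,12]]))
E
```

```text
[[409.85905046  88.35641098  10.        ]
 [494.10507582  58.52331338  10.        ]] [451.98206314  73.43986218  10.        ] 89.37229158346027
[[419. 278.  24.]
 [490. 262.  24.]
 [495. 282.  24.]
 [408. 254.  24.]] [[541.87304502 127.26688292]]
[[179.56037944 249.87657278]]
```

Emit:
{"fn": "carry_out", "kwargs": {
  "deltas": [4,0,0,2,0,4,0,0,2.5,0,4,0,0,2,0,4,0,0,1.5,0,4,0,0,1,0,4,0,0,0.4,0,4,0,0,0.2,0,4,0,0,0,0,4,0,0,0,0]
}}

```text
time_s: 11.92
tcp_pos: [452.6, 73.3, 6.2]
ee_rot: [3.141, 0.001, 2.801]
force: [-0.1, -0.2, 0.3]
opening: 0.431
```

Emit:
{"fn": "carry_out", "kwargs": {
  "deltas": [4,0,0,0.2,0,0.5,0,0,0,0,0.5,0,0,0,0,0.5,0,0,0,0,0.5,0,0,0,0,0.5,0,0,0,0,0.5,0,0,0,0,0.5,0,0,0,0,0.5,0,0,0,0]
}}

```text
time_s: 12.67
tcp_pos: [452.1, 73.3, 3.5]
ee_rot: [3.142, 0.0, 2.801]
force: [-0.9, 0.2, 2.2]
opening: 0.128
```

Emit:
{"fn": "carry_out", "kwargs": {
  "deltas": [0.5,0,0,-0.5,0,0.5,0,0,-1,0,0.5,0,0,-2,0,0.5,0,0,-2,0,0.5,0,0,-2,0,0.5,0,0,-2,0,0.5,0,0,-0.5,0,0.5,0,0,0,0,0.5,0,0,0,0]
}}

```text
time_s: 13.42
tcp_pos: [451.8, 73.3, 103.2]
ee_rot: [-3.142, 0.0, 2.801]
force: [-0.2, 0.3, -1.0]
opening: 0.125
```

```bash
python3 plan.py 644 -73.3 100 177
```

```text
t 13.42 tcp [451.8  73.3 103.2] yaw 160.5 rp [-180.    0.] op 11.6 F [-0.2  0.3 -1. ] q [ 0.06  0.36  1.99 -0.    0.8  -1.17]
turn -16.5 shift cm [-19.96 -13.63   0.32]
```

Emit:
{"fn": "carry_out", "kwargs": {
  "deltas": [0.5,0,0,0,-4.1,0.5,0,0,0,-4.1,0.5,0,0,0,-4.15,0.5,0,0,0,-4.15,0.5,-1,-0.68,0,0,0.5,-2,-1.36,0,0,0.5,-2,-1.36,0,0,0.5,-2,-1.36,0,0,0.5,-2,-1.36,0,0,0.5,-2,-1.36,0,0,0.5,-2,-1.36,0,0,0.5,-2,-1.36,0,0,0.5,-2,-1.36,0,0,0.5,-2,-1.36,0,0,0.5,-0.96,-0.7,0,0,0.5,0,0,0,0,0.5,0,0,0,0]
}}

```text
time_s: 14.83
tcp_pos: [643.9, -73.8, 102.0]
ee_rot: [3.141, -0.002, 3.087]
force: [-1.2, 0.5, -1.1]
opening: 0.125
```

```bash
python3 plan.py 644 -73.3 12 177; python3 - <<'E'
from cell import *
import cv2
cv2.imwrite("pics/w6w.png",camera("wrist")[:,:,::-1])
E
```

```text
t 14.83 tcp [643.9 -73.8 102. ] yaw 176.9 rp [ 1.8e+02 -1.0e-01] op 11.6 F [-1.2  0.5 -1.1] q [-0.19  0.65  1.47  0.    1.02 -1.7 ]
turn -0.14 shift cm [-0.01  0.05  9.  ]
```

View pics/w6w.png

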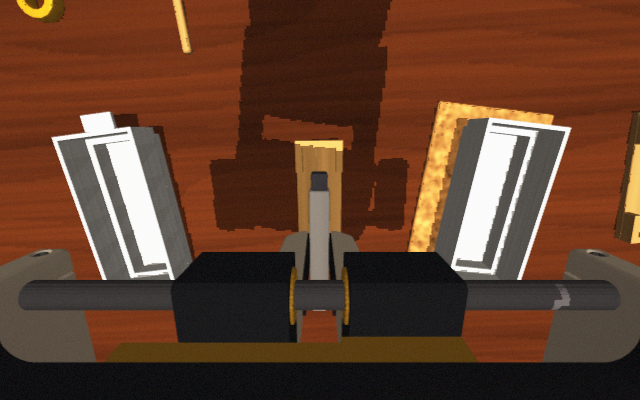

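The stamp hangs aligned over the tray, whose end is visible at (319,145). Going down.

Emit:
{"fn": "carry_out", "kwargs": {
  "deltas": [0.5,0,0.05,1,0,0.5,0,0,2,0,0.5,0,0,2,0,0.5,0,0,1.8,0,0.5,0,0,1.2,0,0.5,0,0,0.6,0,0.5,0,0,0.3,0,0.5,0,0,0.1,0,0.5,0,0,0,0,0.5,0,0,0,0]
}}

```text
time_s: 15.72
tcp_pos: [644.8, -72.7, 14.3]
ee_rot: [-3.141, 0.001, 3.089]
force: [-0.2, 0.5, -0.5]
opening: 0.125
```

Emit:
{"fn": "carry_out", "kwargs": {
  "deltas": [0.5,0,0,0.3,0,0.5,0,0,0.1,0,0.5,0,0,0,0,0.5,0,0,0,0]
}}

```text
time_s: 16.05
tcp_pos: [644.4, -72.7, 9.5]
ee_rot: [-3.142, 0.0, 3.089]
force: [0.2, -0.6, -0.1]
opening: 0.125
```

Emit:
{"fn": "carry_out", "kwargs": {
  "deltas": [0.5,0,0,0.05,0,0.5,0,0,0,0,1.5,0,0,0,0,2.5,0,0,0,0,2.5,0,0,0,0,2.5,0,0,0,0,2.5,0,0,-0.5,0,2.5,0,0,-1,0,2.5,0,0,-2,0,2.5,0,0,-2.5,0,2.5,0,0,-2.5,0,2.5,0,0,-2.5,0,2.5,0,0,-2,0,2.5,0,0,0,0]
}}

```text
time_s: 17.22
tcp_pos: [646.3, -73.0, 144.5]
ee_rot: [-3.141, 0.007, 3.089]
force: [0.4, -0.1, 0.9]
opening: 0.268
```

```bash
python3 plan.py 445.7 272.1 140 174.3; python3 - <<'E'
from cell import *
import cv2
cv2.imwrite("pics/w7w.png",camera("wrist")[:,:,::-1])
E
```

```text
t 17.22 tcp [646.3 -73.  144.5] yaw 177.0 rp [-179.9    0.4] op 24.9 F [ 0.4 -0.1  0.9] q [-0.18  0.6   1.45 -0.    1.08 -1.7 ]
turn 2.71 shift cm [23.39 32.35  0.45]
```

View pics/w7w.png

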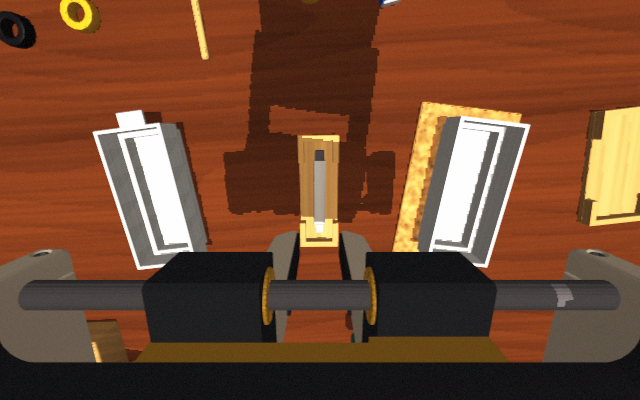

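The slim stamp lies in the narrow tray, rows 150-233 inside the tray's 137-246. Stout stamp next.

Emit:
{"fn": "carry_out", "kwargs": {
  "deltas": [2.5,0,0,0,2.71,2.5,1.67,2.31,0,0,5,1.67,2.31,0,0,5,1.67,2.31,0,0,5,1.67,2.31,0,0,5,1.67,2.31,0,0,5,1.67,2.31,0,0,5,1.67,2.31,0,0,5,1.67,2.31,0,0,5,1.67,2.31,0,0,5,1.67,2.31,0,0,5,1.67,2.31,0,0,5,1.67,2.31,0,0,5,1.67,2.31,0,0,5,1.67,2.31,0,0,5,0,0,0,0,5,0,0,0,0,5,0,0,0,0]
}}

```text
time_s: 18.77
tcp_pos: [443.8, 271.9, 138.6]
ee_rot: [-3.141, -0.0, 3.042]
force: [-0.3, -0.2, -0.8]
opening: 0.539
```

```bash
python3 plan.py 445.7 272.1 8 174.3; python3 - <<'E'
from cell import *
import cv2
cv2.imwrite("pics/w8w.png",camera("wrist")[:,:,::-1])
E
```

```text
t 18.77 tcp [443.8 271.9 138.6] yaw 174.3 rp [-180.   -0.] op 50.1 F [-0.3 -0.2 -0.8] q [ 0.46  0.4   1.8  -0.    0.94 -1.01]
turn 0.02 shift cm [-0.19  0.04 13.06]
```

View pics/w8w.png

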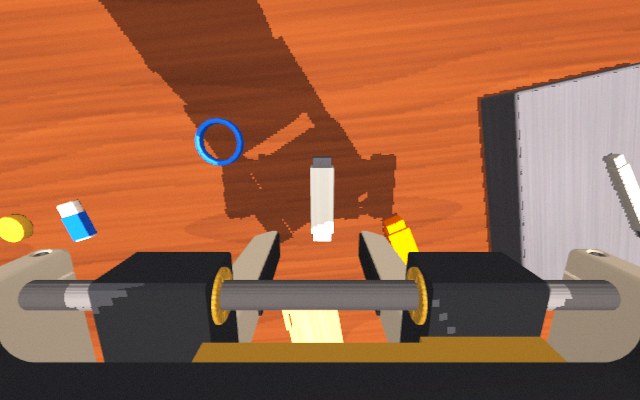

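```bash
python3 - <<'E'
from h import *
from cell import *
P=camera_params("wrist")
w=cast(P,[(322,158),(321,241)],18);print(w,w.mean(0),np.linalg.norm(w[0]-w[1]))
E
```

```text
[[401.60058138 278.33010968  18.        ]
 [490.9065185  268.42189991  18.        ]] [446.25354994 273.37600479  18.        ] 89.85389822527884
```

Emit:
{"fn": "carry_out", "kwargs": {
  "deltas": [5,-0.1,0,2,0,5,0,0,2.5,0,5,0,0,2.5,0,5,0,0,2.5,0,5,0,0,1.5,0,5,0,0,1,0,5,0,0,0.6,0,5,0,0,0.3,0,5,0,0,0,0,5,0,0,0,0]
}}

```text
time_s: 19.65
tcp_pos: [445.3, 272.3, 10.6]
ee_rot: [3.141, 0.001, 3.042]
force: [0.1, 0.1, 0.1]
opening: 0.535
```

Emit:
{"fn": "carry_out", "kwargs": {
  "deltas": [5,0,0,0.3,0,5,0,0,0,0,1.5,0,0,0,0,1.5,0,0,0,0,1.5,0,0,0,0,1.5,0,0,0,0,1.5,0,0,0,0,1.5,0,0,0,0,1.5,0,0,0,0,1.5,0,0,0,0]
}}

```text
time_s: 20.48
tcp_pos: [444.9, 272.5, 7.0]
ee_rot: [3.141, 0.0, 3.042]
force: [0.4, 2.8, 1.0]
opening: 0.257
```

Emit:
{"fn": "carry_out", "kwargs": {
  "deltas": [1.5,0,0,-0.5,0,1.5,0,0,-1,0,1.5,0,0,-2,0,1.5,0,0,-2,0,1.5,0,0,-2,0,1.5,0,0,-2,0,1.5,0,0,-0.5,0,1.5,0,0,0,0,1.5,0,0,0,0]
}}

```text
time_s: 21.23
tcp_pos: [444.4, 272.0, 106.5]
ee_rot: [-3.141, -0.001, 3.042]
force: [0.4, -0.1, -3.2]
opening: 0.254
```

```bash
python3 plan.py 633 250 100 184.2
```

```text
t 21.23 tcp [444.4 272.  106.5] yaw 174.3 rp [-180.   -0.] op 23.6 F [ 0.4 -0.1 -3.2] q [ 0.46  0.45  1.82 -0.    0.87 -1.01]
turn -9.91 shift cm [-18.65  -3.58   0.65]
```

Emit:
{"fn": "carry_out", "kwargs": {
  "deltas": [1.5,0,0,0,-3.3,1.5,0,0,0,-3.3,1.5,0,0,0,-3.3,1.5,-1,-0.2,0,0,1.5,-2,-0.4,0,0,1.5,-2,-0.4,0,0,1.5,-2,-0.4,0,0,1.5,-2,-0.4,0,0,1.5,-2,-0.4,0,0,1.5,-2,-0.4,0,0,1.5,-2,-0.4,0,0,1.5,-2,-0.38,0,0,1.5,-1.5,-0.2,0,0,1.5,0,0,0,0,1.5,0,0,0,0]
}}

```text
time_s: 22.48
tcp_pos: [632.0, 249.4, 105.2]
ee_rot: [-3.141, -0.002, -3.071]
force: [0.3, 0.5, -4.2]
opening: 0.253
```

```bash
python3 plan.py 632 250 13 184.2; python3 - <<'E'
from cell import *
import cv2
cv2.imwrite("pics/w9w.png",camera("wrist")[:,:,::-1])
E
```

```text
t 22.48 tcp [632.  249.4 105.2] yaw -175.9 rp [-1.8e+02 -1.0e-01] op 23.5 F [ 0.3  0.5 -4.2] q [ 0.31  0.7   1.37 -0.    1.07 -1.33]
turn -0.14 shift cm [-0.    0.06  9.22]
```

View pics/w9w.png

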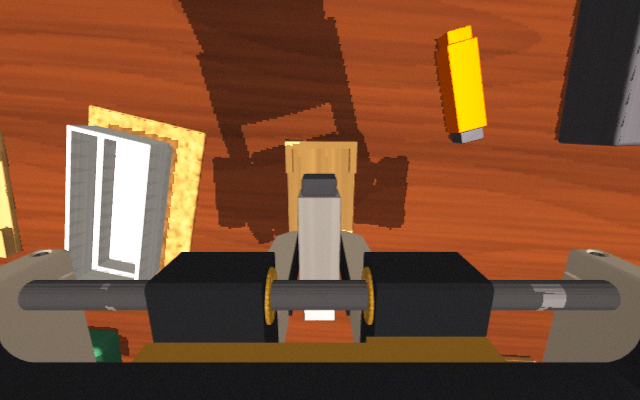

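The stout stamp hangs aligned over the wide tray: bar at column 320, tray at columns 286-357. Going down.

Emit:
{"fn": "carry_out", "kwargs": {
  "deltas": [1.5,0,0.05,1,0,1.5,0,0,2,0,1.5,0,0,2,0,1.5,0,0,1.8,0,1.5,0,0,1.2,0,1.5,0,0,0.6,0,1.5,0,0,0.3,0,1.5,0,0,0,0,1.5,0,0,0,0,1.5,0,0,0,0]
}}

```text
time_s: 23.37
tcp_pos: [632.4, 250.8, 19.0]
ee_rot: [3.141, 0.002, -3.068]
force: [0.5, 0.0, -3.7]
opening: 0.255
```

Emit:
{"fn": "carry_out", "kwargs": {
  "deltas": [1.5,0,0,0.2,0,1.5,0,0,0.15,0,1.5,0,0,0,0,1.5,0,0,0,0]
}}

```text
time_s: 23.7
tcp_pos: [631.9, 250.6, 14.4]
ee_rot: [-3.142, -0.0, -3.068]
force: [-0.5, 0.9, -3.9]
opening: 0.254
```

Emit:
{"fn": "carry_out", "kwargs": {
  "deltas": [1.5,0,0,0.08,0,1.5,0,0,0.06,0,1.5,0,0,0,0,1.5,0,0,0,0]
}}

```text
time_s: 24.03
tcp_pos: [631.9, 250.6, 13.1]
ee_rot: [3.142, 0.0, -3.068]
force: [-0.4, -0.2, -2.4]
opening: 0.254
```

Emit:
{"fn": "carry_out", "kwargs": {
  "deltas": [1.5,0,0,0.03,0,2.5,0,0,0,0,3.2,0,0,0,0,4,0,0,0,0,4,0,0,0,0,4,0,0,0,0,4,0,0,-0.5,0,4,0,0,-1,0,4,0,0,-2,0,4,0,0,-2.5,0,4,0,0,-2.5,0,4,0,0,-2.5,0,4,0,0,-2,0,4,0,0,0,0]
}}

```text
time_s: 25.2
tcp_pos: [633.9, 251.3, 148.6]
ee_rot: [3.14, 0.007, -3.068]
force: [0.3, 0.0, 1.2]
opening: 0.428
```

```bash
python3 plan.py 460 -290 140 94.1;python3 plan.py 447.5 -71.5 140 80.2; python3 - <<'E'
from cell import *
import cv2
cv2.imwrite("pics/w10w.png",camera("wrist")[:,:,::-1])
E
```

```text
t 25.2 tcp [633.9 251.3 148.6] yaw -175.8 rp [179.9   0.4] op 39.8 F [0.3 0.  1.2] q [ 0.31  0.66  1.34 -0.    1.13 -1.33]
turn 90.1 shift cm [-52.75 -21.21   0.86]
t 25.2 tcp [633.9 251.3 148.6] yaw -175.8 rp [179.9   0.4] op 39.8 F [0.3 0.  1.2] q [ 0.31  0.66  1.34 -0.    1.13 -1.33]
turn 104.0 shift cm [-34.98 -12.87   0.86]
```

View pics/w10w.png

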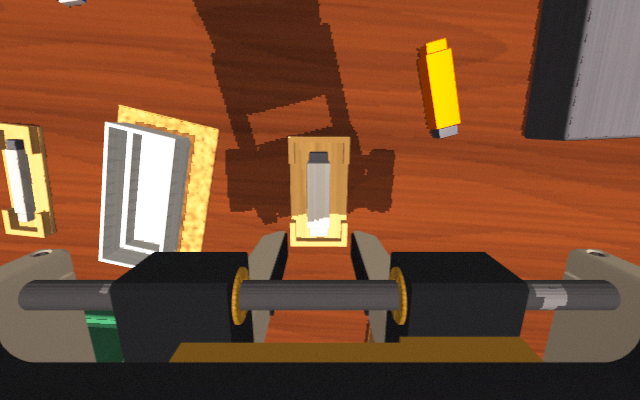

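The stout stamp is in the wide tray, centred. Disc next.

Emit:
{"fn": "carry_out", "kwargs": {
  "deltas": [5,0,0,0,6.5,5,0,0,0,6.5,5,0,0,0,6.5,5,0,0,0,6.5,5,0,0,0,6.5,5,0,0,0,6.5,5,0,0,0,6.5,5,0,0,0,6.5,5,0,0,0,6.5,5,0,0,0,6.5,5,0,0,0,6.5,5,0,0,0,6.5,5,0,0,0,6.5,5,0,0,0,6.5,5,0,0,0,6.5,5,0,0,0,6.5,5,0,0,0,0]
}}

```text
time_s: 26.67
tcp_pos: [631.4, 250.4, 141.8]
ee_rot: [-3.14, 0.001, 1.394]
force: [-0.4, 0.1, -0.3]
opening: 0.54
```

```bash
python3 plan.py 447.5 -71.5 140 80.2
```

```text
t 26.67 tcp [631.4 250.4 141.8] yaw 79.9 rp [-179.9    0. ] op 50.2 F [-0.4  0.1 -0.3] q [0.31 0.66 1.35 0.   1.13 0.49]
turn -0.3 shift cm [-34.85 -12.64   0.18]
```

Emit:
{"fn": "carry_out", "kwargs": {
  "deltas": [5,-1.2,-0.5,0,0,5,-2.7,-0.98,0,0,5,-2.7,-0.98,0,0,5,-2.7,-0.98,0,0,5,-2.7,-0.98,0,0,5,-2.7,-0.98,0,0,5,-2.7,-0.98,0,0,5,-2.7,-0.98,0,0,5,-2.7,-0.98,0,0,5,-2.7,-0.98,0,0,5,-2.7,-0.98,0,0,5,-2.7,-0.98,0,0,5,-2.7,-0.98,0,0,5,-1.25,-0.4,0,0,5,0,0,0,0,5,0,0,0,0,5,0,0,0,0]
}}

```text
time_s: 28.08
tcp_pos: [448.1, -70.7, 142.7]
ee_rot: [3.142, -0.0, 1.402]
force: [-0.3, 0.2, 0.3]
opening: 0.538
```

```bash
python3 plan.py 447.5 -71.5 4 80.2; python3 - <<'E'
from cell import *
import cv2
cv2.imwrite("pics/w11w.png",camera("wrist")[:,:,::-1])
E
```

```text
t 28.08 tcp [448.1 -70.7 142.7] yaw 80.3 rp [180.  -0.] op 50.0 F [-0.3  0.2  0.3] q [-0.26  0.28  1.97  0.    0.89 -0.09]
turn 0.1 shift cm [-0.09 -0.04 13.87]
```

View pics/w11w.png

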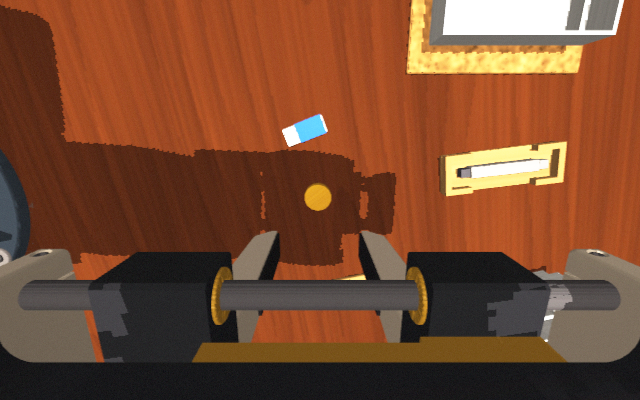

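```bash
python3 - <<'E'
from h import *
from cell import *
P=camera_params("wrist")
print(cast(P,[(318,197)],10))
im=cv2.imread("pics/w11w.png");h=cv2.cvtColor(im,cv2.COLOR_BGR2HSV)[175:220,295:345]
m=(h[...,1]>150)&(h[...,2]>140)&(h[...,0]>16);v,u=np.nonzero(m);print(m.sum(),u.mean()+295,v.mean()+175,cast(P,[(u.mean()+295,v.mean()+175)],10))
E
python3 plan.py 447.5 -71.5 4 80.2
```

```text
[[446.2791139  -72.07644933  10.        ]]
574 317.4303135888502 196.8170731707317 [[445.70220671 -71.76925976  10.        ]]
t 28.13 tcp [448.1 -70.5 142.6] yaw 80.3 rp [-180.   -0.] op 50.2 F [-0.3 -0.  -0.5] q [-0.26  0.28  1.97  0.    0.89 -0.09]
turn 0.11 shift cm [-0.1  -0.05 13.86]
```

Emit:
{"fn": "carry_out", "kwargs": {
  "deltas": [5,-0.17,-0.17,2,0,5,0,0,2.5,0,5,0,0,2.5,0,5,0,0,2.5,0,5,0,0,1.8,0,5,0,0,1.2,0,5,0,0,0.8,0,5,0,0,0.4,0,5,0,0,0.1,0,5,0,0,0,0,5,0,0,0,0]
}}

```text
time_s: 29.05
tcp_pos: [446.3, -72.6, 5.3]
ee_rot: [3.141, 0.0, 1.4]
force: [0.1, -0.6, 0.4]
opening: 0.541
```

Emit:
{"fn": "carry_out", "kwargs": {
  "deltas": [2,0,0,0,0,2,0,0,0,0,2,0,0,0,0,2,0,0,0,0,2,0,0,0,0,2,0,0,0,0,2,0,0,0,0]
}}

```text
time_s: 29.63
tcp_pos: [446.0, -72.7, 5.0]
ee_rot: [3.141, 0.0, 1.4]
force: [-0.1, 0.4, 5.3]
opening: 0.308
```

Emit:
{"fn": "carry_out", "kwargs": {
  "deltas": [2,0,0,-0.4,0,2,0,0,-0.6,0,2,0,0,-1,0,2,0,0,-1,0,2,0,0,-1,0,2,0,0,0,0,2,0,0,0,0]
}}

```text
time_s: 30.22
tcp_pos: [446.2, -72.7, 45.5]
ee_rot: [3.14, 0.0, 1.4]
force: [-0.2, 0.4, -0.5]
opening: 0.313
```

```bash
python3 - <<'E'
from cell import *
import cv2
cv2.imwrite("pics/w12.png",cv2.resize(camera("scene")[150:310,180:380,::-1],None,fx=3.6,fy=3.6))
cv2.imwrite("pics/w12w.png",camera("wrist")[:,:,::-1])
E
```

```text
(no output)
```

View pics/w12.png

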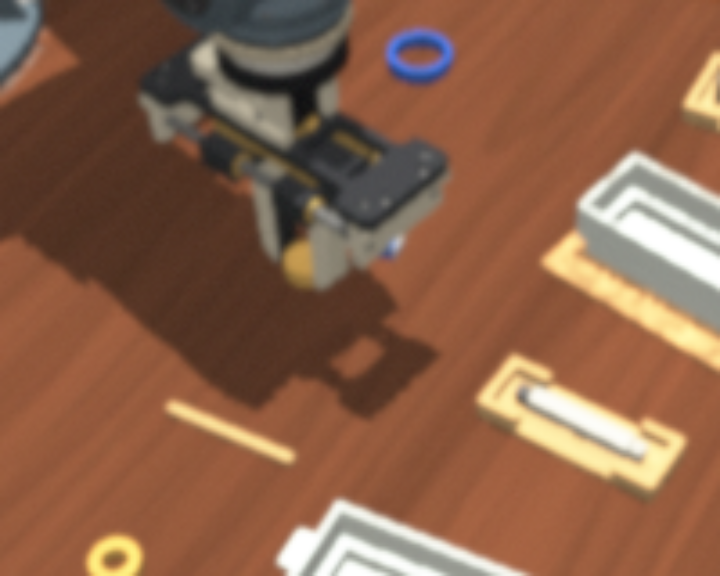

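View pics/w12w.png

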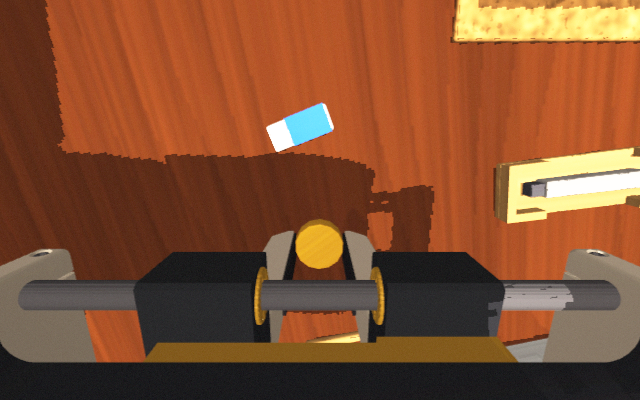

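The disc is held between the fingers. I'll raise it and carry it to the mat tin.

```bash
python3 plan.py 647.5 74 115 80.2
```

```text
t 30.32 tcp [445.7 -72.6  44.7] yaw 80.2 rp [-180.    0.] op 28.8 F [-0.2 -0.4 -0.6] q [-0.26  0.46  2.03 -0.    0.65 -0.09]
turn -0.0 shift cm [17.88 17.39 -7.03]
```

Emit:
{"fn": "carry_out", "kwargs": {
  "deltas": [2,0,0,-1,0,2,0,0,-2,0,2,0,0,-2,0,2,0,0,-2,0,2,0.9,0.9,0,0,2,1.8,1.7,0,0,2,1.8,1.8,0,0,2,1.8,1.8,0,0,2,1.8,1.8,0,0,2,1.8,1.8,0,0,2,1.8,1.8,0,0,2,1.8,1.7,0,0,2,1.8,1.7,0,0,2,1.7,1.6,0,0,2,0.9,0.8,0,0,2,0,0,0,0,2,0,0,0,0]
}}

```text
time_s: 31.73
tcp_pos: [647.4, 74.7, 113.5]
ee_rot: [-3.14, 0.0, 1.4]
force: [-0.6, -0.4, -1.2]
opening: 0.309
```

```bash
python3 plan.py 647.5 74 18 80.2; python3 - <<'E'
from cell import *
import cv2
cv2.imwrite("pics/w13w.png",camera("wrist")[:,:,::-1])
cv2.imwrite("pics/w13.png",cv2.resize(camera("scene")[120:290,250:450,::-1],None,fx=3.5,fy=3.5))
E
```

```text
t 31.73 tcp [647.4  74.7 113.5] yaw 80.2 rp [-179.9    0. ] op 28.7 F [-0.6 -0.4 -1.2] q [ 0.04  0.65  1.46 -0.    1.04  0.21]
turn 0.04 shift cm [-0.06  0.02  9.55]
```

View pics/w13w.png

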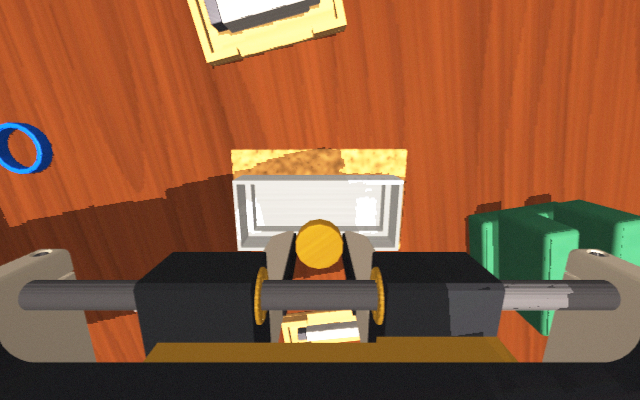

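View pics/w13.png

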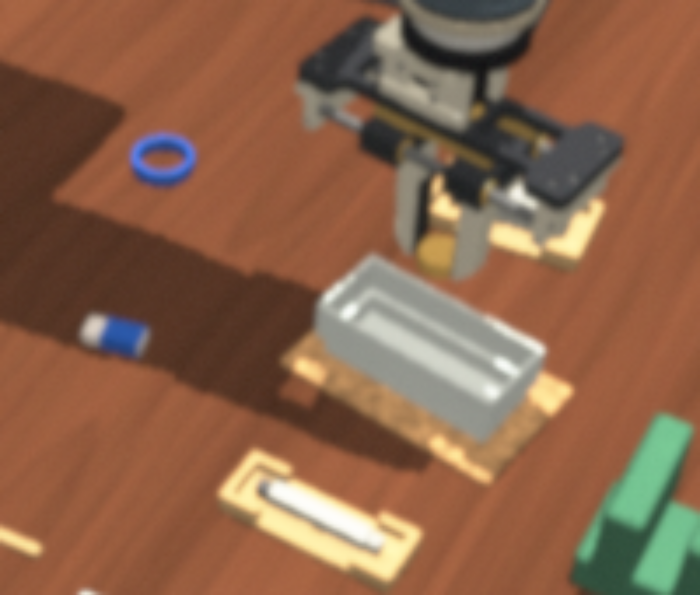

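```bash
python3 - <<'E'
from h import *
from cell import *
P=camera_params("wrist")
w=cast(P,[(234,180),(405,180),(400,249),(237,249)],52);print(w.round(1),w.mean(0))
E
```

```text
[[582.8 114.9  52. ]
 [720.8  90.9  52. ]
 [710.7  30.6  52. ]
 [570.2  55.   52. ]] [646.15019711  72.85459512  52.        ]
```

Tin centre measured at (646,73), with edges 140 x 61 mm as they should be. Now lowering the disc.

Emit:
{"fn": "carry_out", "kwargs": {
  "deltas": [2,-0.12,0,1,0,2,0,0,2,0,2,0,0,2,0,2,0,0,1.5,0,2,0,0,1.2,0,2,0,0,0.8,0,2,0,0,0.5,0,2,0,0,0.3,0,2,0,0,0,0,2,0,0,0,0]
}}

```text
time_s: 32.67
tcp_pos: [647.9, 72.9, 22.3]
ee_rot: [3.141, -0.0, 1.4]
force: [0.1, -0.8, -0.0]
opening: 0.31
```

Emit:
{"fn": "carry_out", "kwargs": {
  "deltas": [2,0,0,0.4,0,2,0,0,0,0,2,0,0,0,0]
}}

```text
time_s: 32.92
tcp_pos: [647.6, 72.9, 17.8]
ee_rot: [3.141, -0.0, 1.4]
force: [-1.1, 0.3, -0.6]
opening: 0.304
```

Emit:
{"fn": "carry_out", "kwargs": {
  "deltas": [3.5,0,0,0,0,4.5,0,0,0,0,5,0,0,0,0,5,0,0,0,0,5,0,0,-0.5,0,5,0,0,-1,0,5,0,0,-2,0,5,0,0,-2.5,0,5,0,0,-2.5,0,5,0,0,-2.5,0,5,0,0,-2,0,5,0,0,0,0]
}}

```text
time_s: 33.92
tcp_pos: [649.6, 73.1, 153.4]
ee_rot: [3.134, -0.002, 1.4]
force: [-0.4, 0.5, 0.6]
opening: 0.537
```

```bash
python3 plan.py 460 -290 140 94.1; python3 - <<'E'
from cell import *
import cv2
cv2.imwrite("pics/w14w.png",camera("wrist")[:,:,::-1])
cv2.imwrite("pics/w14.png",cv2.resize(camera("scene")[120:290,250:450,::-1],None,fx=3.5,fy=3.5))
E
```

```text
t 33.92 tcp [649.6  73.1 153.4] yaw 80.2 rp [ 1.796e+02 -1.000e-01] op 49.9 F [-0.4  0.5  0.6] q [ 0.04  0.6   1.43 -0.    1.11  0.21]
turn -13.9 shift cm [-34.86 -21.51   1.34]
```

View pics/w14.png

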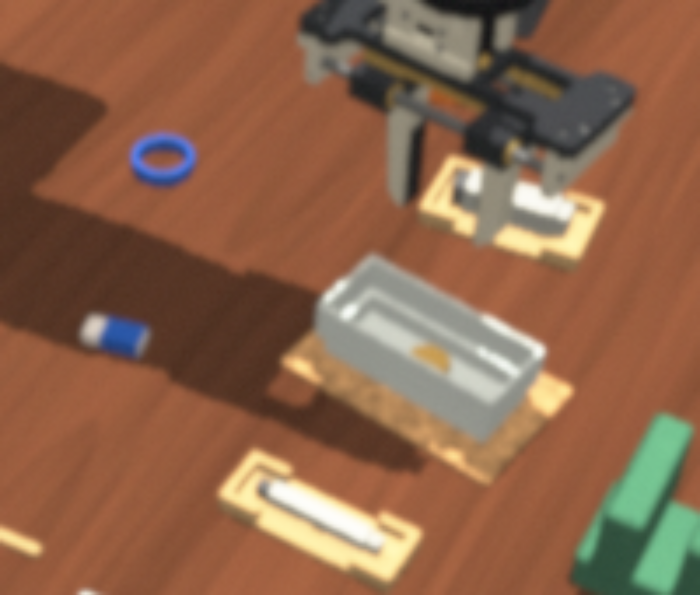

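View pics/w14w.png

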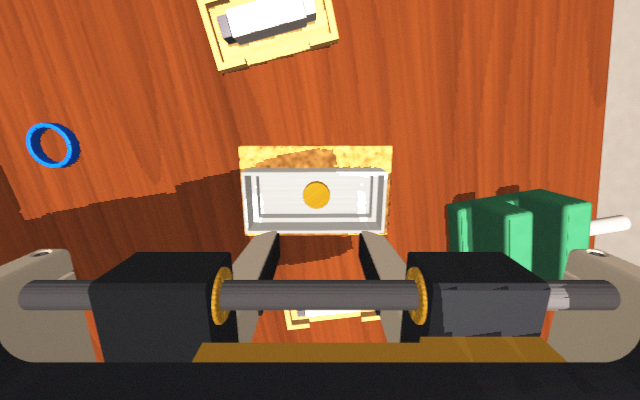

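The disc lies in the middle of the mat tin at (316,195). Now the ring.

Emit:
{"fn": "carry_out", "kwargs": {
  "deltas": [5,0,0,0,-4.63,5,0,0,0,-4.63,5,0,0,0,-4.64,5,-1.2,-0.75,0,0,5,-2.5,-1.54,0,0,5,-2.6,-1.6,0,0,5,-2.6,-1.6,0,0,5,-2.6,-1.6,0,0,5,-2.6,-1.6,0,0,5,-2.6,-1.6,0,0,5,-2.6,-1.6,0,0,5,-2.6,-1.6,0,0,5,-2.6,-1.6,0,0,5,-2.6,-1.6,0,0,5,-2.6,-1.6,0,0,5,-2.6,-1.6,0,0,5,-2.6,-1.6,0,0,5,0,0,0,0,5,0,0,0,0]
}}

```text
time_s: 35.6
tcp_pos: [456.4, -291.5, 147.0]
ee_rot: [-3.14, -0.001, 1.637]
force: [1.0, 1.0, -0.2]
opening: 0.539
```

```bash
python3 plan.py 460 -290 4 94.1; python3 - <<'E'
from h import *
from cell import *
P=camera_params("wrist")
im=camera("wrist")[:,:,::-1].copy();cv2.imwrite("pics/w15w.png",im)
print(proj(P,[[460,-290,10]]))
E
```

```text
t 35.6 tcp [ 456.4 -291.5  147. ] yaw 93.8 rp [-1.799e+02 -1.000e-01] op 50.1 F [ 1.   1.  -0.2] q [-0.65  0.42  1.74 -0.    0.98 -0.72]
turn -0.3 shift cm [ 0.13  0.37 14.3 ]
[[322.98697476 193.51841071]]
```

View pics/w15w.png

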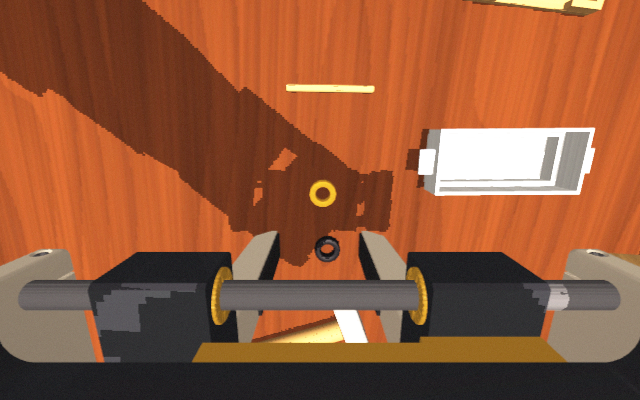

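The brass ring at (323,193) is exactly where predicted. The black one at (327,249) stays clear of the fingers.

Emit:
{"fn": "carry_out", "kwargs": {
  "deltas": [5,0.13,0.37,2,0,5,0,0,2.5,0,5,0,0,2.5,0,5,0,0,2.5,0,5,0,0,2,0,5,0,0,1.2,0,5,0,0,0.8,0,5,0,0,0.3,0,5,0,0,0,0,5,0,0,0,0]
}}

```text
time_s: 36.48
tcp_pos: [462.2, -289.1, 10.5]
ee_rot: [3.141, 0.001, 1.642]
force: [-0.0, 0.0, -0.2]
opening: 0.538
```

Emit:
{"fn": "carry_out", "kwargs": {
  "deltas": [5,-0.1,-0.15,0.4,0,5,0,0,0,0,2,0,0,0,0,2,0,0,0,0,2,0,0,0,0,2,0,0,0,0,2,0,0,0,0,2,0,0,0,0,2,0,0,0,0,2,0,0,0,0]
}}

```text
time_s: 37.32
tcp_pos: [460.4, -290.1, 5.9]
ee_rot: [3.141, 0.0, 1.642]
force: [-0.8, -0.4, 2.4]
opening: 0.31
```

Emit:
{"fn": "carry_out", "kwargs": {
  "deltas": [2,0,0,-0.4,0,2,0,0,-0.6,0,2,0,0,-1,0,2,0,0,-2,0,2,0,0,-2,0,2,0,0,-2,0,2,0,0,-2,0,2,0,0,-1,0,2,0,0,0,0,2,0,0,0,0]
}}

```text
time_s: 38.15
tcp_pos: [460.3, -290.1, 115.8]
ee_rot: [3.141, 0.0, 1.642]
force: [0.2, 0.4, -0.7]
opening: 0.311
```

```bash
python3 plan.py 636.5 -240 110 94.1; python3 - <<'E'
from h import *
from cell import *
im=camera("wrist")[:,:,::-1].copy();cv2.imwrite("pics/w16w.png",im)
E
```

```text
t 38.15 tcp [ 460.3 -290.1  115.8] yaw 94.1 rp [180.   0.] op 28.9 F [ 0.2  0.4 -0.7] q [-0.65  0.47  1.76 -0.    0.91 -0.72]
turn -0.0 shift cm [ 3.73 17.94  0.58]
```

View pics/w16w.png

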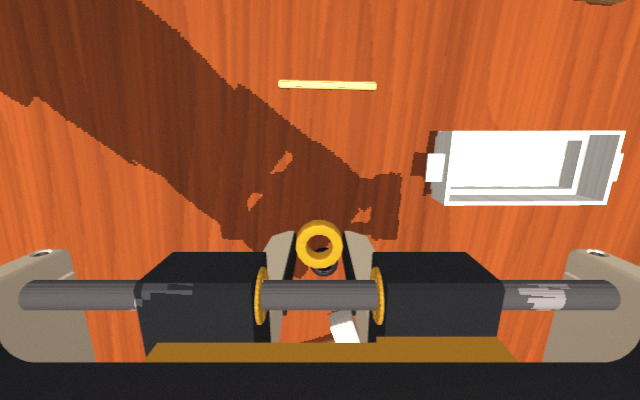

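The ring is held. I'll carry it over the lower tin.

Emit:
{"fn": "carry_out", "kwargs": {
  "deltas": [2,0.2,1,0,0,2,0.4,2,0,0,2,0.4,2,0,0,2,0.4,2,0,0,2,0.45,2,0,0,2,0.45,2,0,0,2,0.45,2,0,0,2,0.45,2,0,0,2,0.33,2,0,0,2,0.2,0.94,0,0,2,0,0,0,0,2,0,0,0,0]
}}

```text
time_s: 39.2
tcp_pos: [636.1, -239.7, 114.6]
ee_rot: [-3.14, -0.001, 1.643]
force: [-0.7, -1.0, -0.5]
opening: 0.311
```

```bash
python3 plan.py 636.5 -240 13 94.1; python3 - <<'E'
from h import *
from cell import *
im=camera("wrist")[:,:,::-1].copy();cv2.imwrite("pics/w17w.png",im)
E
```

```text
t 39.2 tcp [ 636.1 -239.7  114.6] yaw 94.1 rp [-179.9   -0. ] op 28.9 F [-0.7 -1.  -0.5] q [-0.43  0.69  1.37 -0.    1.08 -0.5 ]
turn 0.03 shift cm [-0.03  0.04 10.16]
```

View pics/w17w.png

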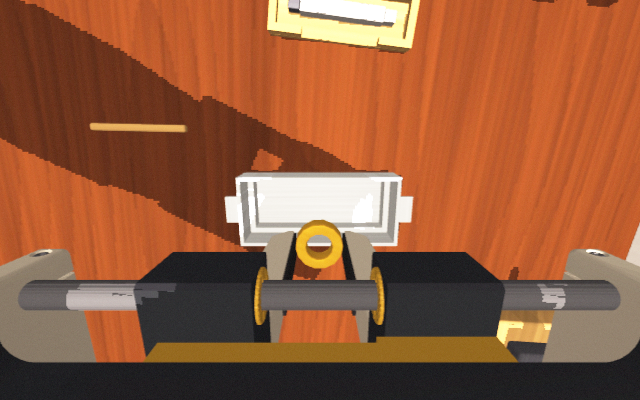

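```bash
python3 - <<'E'
from h import *
from cell import *
P=camera_params("wrist")
w=cast(P,[(236,174),(402,174),(398,245),(239,245)],46);print(w.round(1),w.mean(0))
E
```

```text
[[ 563.  -211.6   46. ]
 [ 702.1 -201.8   46. ]
 [ 707.8 -265.7   46. ]
 [ 565.4 -275.7   46. ]] [ 634.59457113 -238.6851285    46.        ]
```

Emit:
{"fn": "carry_out", "kwargs": {
  "deltas": [2,0,0,1,0,2,0,0,2,0,2,0,0,2,0,2,0,0,1.7,0,2,0,0,1.2,0,2,0,0,0.8,0,2,0,0,0.5,0,2,0,0,0.4,0,2,0,0,0,0,2,0,0,0,0]
}}

```text
time_s: 40.08
tcp_pos: [636.8, -240.2, 20.3]
ee_rot: [3.141, 0.0, 1.642]
force: [0.0, 0.3, -0.4]
opening: 0.311
```

Emit:
{"fn": "carry_out", "kwargs": {
  "deltas": [2,0,0,0.4,0,2,0,0,0.2,0,2,0,0,0,0,2,0,0,0,0]
}}

```text
time_s: 40.42
tcp_pos: [636.5, -240.1, 13.7]
ee_rot: [-3.142, -0.0, 1.642]
force: [-0.5, 0.2, -0.4]
opening: 0.31
```

Emit:
{"fn": "carry_out", "kwargs": {
  "deltas": [3.5,0,0,0,0,4.5,0,0,0,0,5,0,0,0,0,5,0,0,0,0,5,0,0,-0.5,0,5,0,0,-1,0,5,0,0,-2,0,5,0,0,-2.5,0,5,0,0,-2.5,0,5,0,0,-2.5,0,5,0,0,-2,0,5,0,0,0,0,5,-3,0,-1,0,5,-3,0,-1,0,5,-3,0,0,0,5,-3,0,0,0,5,-3,0,0,0,5,0,0,0,0,5,0,0,0,0]
}}

```text
time_s: 42.0
tcp_pos: [646.7, -390.8, 163.1]
ee_rot: [-3.141, -0.0, 1.64]
force: [0.6, 1.2, 0.4]
opening: 0.539
```

```bash
python3 plan.py 636.5 -240 13 94.1; python3 - <<'E'
from h import *
from cell import *
cv2.imwrite("pics/w18t.png",cv2.resize(camera("top")[120:260,200:480,::-1],None,fx=2.8,fy=2.8,interpolation=cv2.INTER_CUBIC))
cv2.imwrite("pics/w18.png",cv2.resize(camera("scene")[130:350,180:440,::-1],None,fx=2.6,fy=2.6))
E
```

```text
t 42.0 tcp [ 646.7 -390.8  163.1] yaw 94.0 rp [-180.   -0.] op 50.2 F [0.6 1.2 0.4] q [-0.61  0.79  1.07  0.    1.29 -0.67]
turn -0.11 shift cm [15.12  0.06 15.01]
```

View pics/w18t.png

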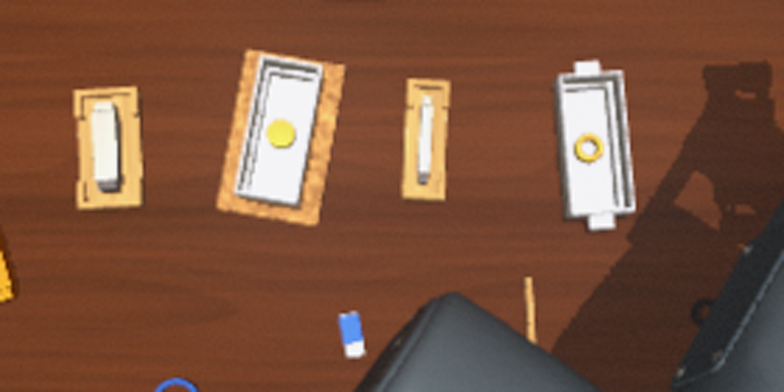

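View pics/w18.png

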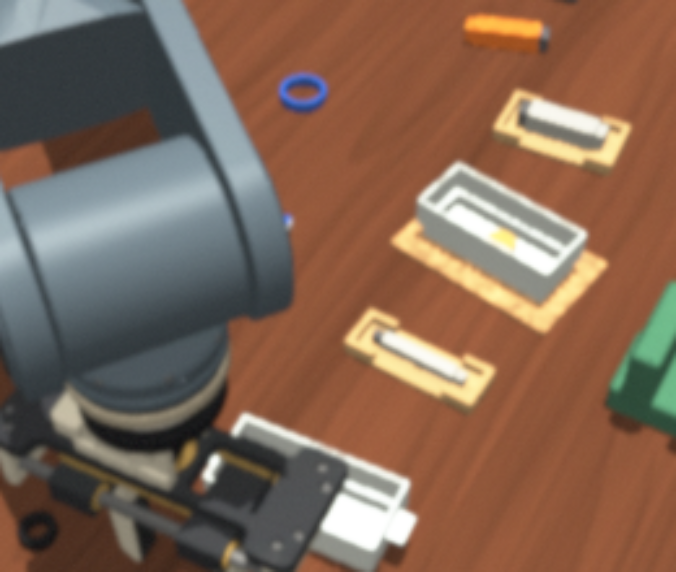

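Everything is in place: the disc at crop (281,133) in the mat tin, the ring at (589,148) in the lower tin, and both stamps between their tray walls. The arm is clear, so I'm handing in.

```bash
python3 - <<'E'
from cell import order
print(order.job_done())
E
```

```text
the job is handed in; nothing more can be done
None
```

I've handed the job in, at about 42 s of the 120 s allowed. I lifted the upper tin off the lower one and stood it, empty, on the cork mat. Then I laid the slim stamp in the narrow tray and the stout one in the wide tray, and put the disc into the mat tin and the ring into the lower tin.

**Last checks:**
- **Final pictures:** both stamps lie between their tray walls. The disc is on the mat tin's floor and the ring is on the lower tin's floor. The gripper was open, about 150 mm away from the lower tin.
- **Mat tin:** I measured its centre at (646, 73) mm, against the mat's at (647, 74) mm. I set it down turned to the mat's measured angle.
- **Lower tin:** measured after the lift, its centre was within about 2 mm of the starting estimate, which is about the calibration error. I did not measure it again after the ring went in, but it looked unmoved in the final top picture.

**Disagreements:**
- The tray centres differed by 2–5 mm between the top and wrist views, which the tray clearances allow.
- The gripper read about 28.7 mm on the 30 mm ring and disc, but both held firmly and seated.

I judged the stamps' final seating by eye and did not measure it. Handing in gives no verdict.

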